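# Hold the flat glass spice jar in the viewing lamp's light

## Task

First slide the shutter of the viewing lamp fully open. Then pick up the flat glass spice jar by its two frosted narrow ends only, fingers never on the clear faces or the cork lid, and hold it upright in the middle of the gap between lamp window and white tile, glass centred on the window at the window's height, with its clear faces square to the light so that it shines through them. Do not let the jar touch the stand, leave everything else on the counter where it is, and finish while still holding the jar still in the light: do not put it down.

Things in the scene. Friction and masses are not known exactly. Their poses are not given: they have to be found in the camera images.
- viewer: Fixed viewing stand; origin on the counter below the middle of its light gap, z up. Wooden board 175 x 270 x 12 mm. Grey lamp box at +y: x -122 to 52, y 75 to 165, top 130 mm high; its 46 mm square window faces -y, centre at x 0, 85 mm high. Upright white tile at -y: 100 mm wide, face at y -75, top 128 mm high. Light runs level along y. The gap is open above and at both x ends.
- beam (a point): Middle of the light path: mid-gap (75 mm from window and from tile), straight above the stand's origin, 85 mm above the counter, level with the window's centre; axes as the stand's. Rails and shutter stick out 10 mm from the lamp box face.
- shutter (a joint): Slide of the lamp's shutter (m): 0 = the 60 mm dark steel plate covers the window, 0.08 = stop, fully open. It opens towards the stand's -x. Starts between 0 and 0.02; stays where left; moves with about 1.5 N.
- shutter_tab (a point): Centre of the top of the shutter's upright black tab, 165 mm above the counter; moves with the shutter, axes as the stand's. The tab is 14 mm along x (slide direction), 10 mm along y, and stands 35 mm above the lamp box top, just in front of its face, so it can be pinched from above.
- jar: Flat rectangular glass jar standing upright, three nutmegs inside, cork lid; 24 mm thick along x, 46 mm wide along y, glass 90 mm high, 104 mm with lid; about 0.17 kg. Origin: centre of underside; z up. The large faces (+-x) are clear; the narrow ends (+-y, 24 mm wide, 46 mm apart) are whitish frosted glass. Any yaw; its place may be exchanged with the amber jar's or ramekin's.
- jar_mid (a point): Middle of the jar's glass, 45 mm above its underside; axes as the jar's.
- frost_a: Frosted end of the jar at its +y, 24 mm wide, from 8 to 82 mm above the underside. Origin: its centre (jar y +21.5 mm, height 45 mm).
- frost_b: Frosted end of the jar at its -y, same size. Origin: its centre (jar y -21.5 mm, height 45 mm).
- clear_a: Clear face of the jar at its +x, 40 mm wide, 74 mm high; not to be touched. Origin: its centre.
- clear_b: Clear face of the jar at its -x, same size; not to be touched. Origin: its centre.
- cap: The jar's cork lid, 20 by 36 mm, 14 mm high, fixed on; not to be touched. Origin: centre of its underside, 90 mm above the jar's underside.
- amber: Bystander: round amber glass jar with steel screw lid, 64 mm across, 95 mm high. Origin: centre of underside.
- ramekin: Bystander: white ceramic ramekin, 80 mm across, 45 mm high. Origin: centre of underside.
- shaker: Bystander: square glass shaker with round steel top, 36 mm square, 105 mm high. Origin: centre of underside.
- funnel: Bystander: steel funnel standing mouth down, 90 mm across, 95 mm high. Origin: centre of underside.
- scoop: Bystander: yellow plastic scoop, 155 mm long, 50 mm wide, 28 mm high. Origin: underside, 20 mm behind the middle of its pan.
- tin: Bystander: tin with paper band, 72 mm across, 90 mm high. Origin: centre of underside.

How it is judged:
By the outcome, as a careful person would: the job done as asked, in the order asked, and still so for the second after the job is handed in, while the arm keeps its last pose, push and grip.
It also fails if it takes over 58 s, if anything falls off the work surface, if the arm or the gripper's body presses on something with over 40 N, if the wrist force passes 120 N, or if a joint passes its speed limit or range.

## Robot

A 7-joint arm with a two-finger parallel gripper is mounted at the origin on the work surface. World frame = base frame: x ahead of the robot, y to its left, z up, the work surface at z = 0. Lengths are in m, angles in rad, forces in N, time in s.
With the tool pointing down it reaches from about 0.4 to 0.85 m from the base axis. Payload 4.5 kg.
Tool frame: the origin (TCP) lies midway between the tips of the shut fingers; the grasp point (between the pads) lies 19 mm behind it (ctrl.tcp_to_grasp is the distance from the TCP to the grasp point, in m); z points along the fingers, y is the line along which they close (so a half turn about z gives the same grasp; the last joint's range is limited). The gripper opens to 88 mm and grips with 3 to 60 N. Pads are 18 mm wide; open, the fingers measure 123 mm over their backs; the gripper's body (75 mm by 187 mm) begins 45 mm behind the grasp point.
Start: joints at [-1.098, 0.689, -0.195, 1.565, 0.157, 0.902, -0.215], TCP at [0.266, 0.566, 0.239] pointing down, gripper open.
Joint ranges: [-3.01, 3.01], [-0.46, 2.08], [-1.47, 1.51], [0.13, 2.56], [-1, 4.14], [0.04, 2.09], [-2.66, 2.66]. Speed limits (rad/s): [2.57, 2.57, 3.14, 3.14, 3.14, 3.14, 3.14].

## Interface

Orientations are given as a unit quaternion [x, y, z, w].
In Python, from rig import ctrl gives the robot as it stands.
- The arm moves only by the shell command python3 -m pendant 'ROWS' [FORCE]. ROWS is JSON, a list of rows, each a list of 7 numbers: the shift along the tool's x, y, z in cm, then the turn, a rotation vector about the tool's x, y, z in rad, then the opening, from -1 (shut) to 1 (fully open). A call has 1 to 20 rows; each row is the pose to reach, as a shift and turn from the pose commanded when the call began, along the tool's axes at that moment; what a row does not reach only later rows make up. A row lasts 1/8 s, in which the tool goes at most 62.5 mm and 10.7 degrees, less where a joint would pass 70% of its speed; a pose out of reach is approached as far as the arm can. A call with a gripper value outside its range is refused whole. The fingers move at their own pace and stop on an object; FORCE is the grip in N (left out, the last holds). Time passes only in rows, so rows that repeat a pose let the fingers close. It gives the time, the measured TCP pose, the force, the opening and the grip force at its end, in the units of the state.
- ctrl.observe(): the state, without advancing time (a new reading comes with each control period).
- ctrl.get_image(name): name is "scene" or "side" or "wrist"; returns the picture (384x512x3 uint8, blue, green, red); there is no depth.
- ctrl.get_calibration(name): a dict with "fovy" (degrees; the focal length in pixels is half the picture's height over the tangent of half this angle, whatever the lens; pixels are square), "cx", "cy" (the principal point, pixels), "rvec" (rotation vector, rad) and "tvec" (3), from world to camera coordinates, as OpenCV has them. Camera axes: x right, y down, z forward; pixel columns grow to the right and rows downward; lengths in m; the calibration is good to about 2 mm. A picture is of the moment at which its call begins: read the wrist's pose just before it. get_calibration takes no time and is no camera call; for the wrist camera it gives the pose at the moment of the call.
- ctrl.hand_in(): hands the job in; it is judged then, once.
The state is a dict: "t": time; "qpos": joint angles; "joint_vel": joint speeds; "joint_torque": joint torques, N m; "eef_pos": TCP position; "tool_rot": TCP orientation; "force": force on the tool from outside, world axes, zero at the start; "wrist_torque": the same for the moment, N m; "grip_width": finger opening in m; "grasp_force": force on a finger pad.
Only numpy, scipy, OpenCV 4.12 (cv2) and the standard library are available. Lean on these libraries where they do the work, as an engineer would, in place of code of your own. Each camera call takes 0.05 s, during which the arm holds its last target. There are 200 camera calls.

## Working session

There is one attempt and no reset: what is moved stays moved. The work goes in short steps, Python scripts to look and compute and a shell command to move; the robot and the scene stay as the last step left them, time stands still between calls to the robot, and variables do not carry over. Pictures are saved under pics/ and viewed, at most 10 in all, crops included, and the job is handed in when it is done.

```bash
ls; mkdir -p pics; python3 - <<'E'
from rig import ctrl
import cv2
for n in("scene","side"):
    c=ctrl.get_calibration(n);print(n,c)
    cv2.imwrite(f"pics/{n}0.png",ctrl.get_image(n))
s=ctrl.observe();print(s["t"],s["eef_pos"],s["tool_rot"],s["grip_width"],ctrl.tcp_to_grasp)
E
```

```text
pics
scene {'fovy': 55.45315609191255, 'cx': 256.47419448180335, 'cy': 193.87080189934179, 'rvec': array([ 2.33386198,  1.04209546, -0.31802087]), 'tvec': array([-0.39412328, -0.32981728,  1.32436355])}
side {'fovy': 57.65453837440887, 'cx': 257.57926725513863, 'cy': 191.8778764366775, 'rvec': array([ 0.56284895, -2.73068594,  1.04821119]), 'tvec': array([0.57320295, 0.2604998 , 0.87369491])}
0.1 [0.26532872 0.56526687 0.23802667] [ 2.17599500e-01  9.76037819e-01 -7.89846171e-04 -1.02317239e-04] 0.08798673704875157 0.0187
```

View pics/scene0.png

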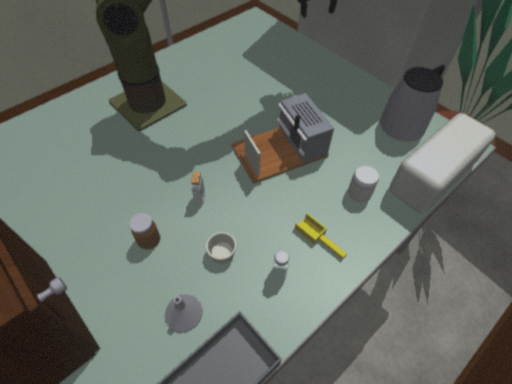

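View pics/side0.png

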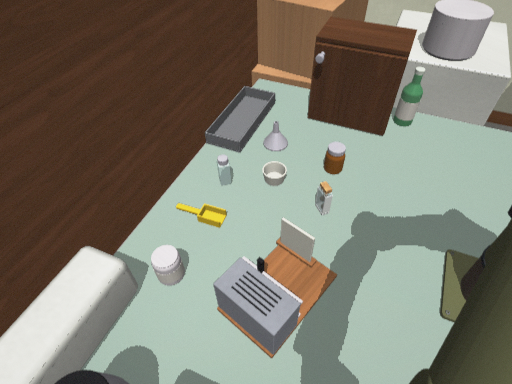

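The scene view shows the jar (cork at about 197,177) and the stand (board about 235–325, 100–178, black tab at about 296,122). In the side view the jar's cork is at about 326,187 and the tab at about 261,264. I'll zoom in for the details.

```bash
cat > h.py <<'E'
import numpy as np,cv2
from rig import ctrl
def cam(n):
    c=ctrl.get_calibration(n);R=cv2.Rodrigues(np.array(c["rvec"]))[0]
    f=192/np.tan(np.radians(c["fovy"])/2);t=np.array(c["tvec"]).ravel()
    return R,t,f,c["cx"],c["cy"]
def ray(C,p):
    R,t,f,cx,cy=C;d=R.T@np.array([(p[0]-cx)/f,(p[1]-cy)/f,1]);return -R.T@t,d/np.linalg.norm(d)
def plane(C,p,z):
    o,d=ray(C,p);return o+d*(z-o[2])/d[2]
def tri(C1,p1,C2,p2):
    A=np.zeros((3,3));b=np.zeros(3);rs=[ray(C1,p1),ray(C2,p2)]
    for o,d in rs:
        M=np.eye(3)-np.outer(d,d);A+=M;b+=M@o
    x=np.linalg.solve(A,b);return x,[np.linalg.norm((np.eye(3)-np.outer(d,d))@(x-o)) for o,d in rs]
def proj(C,X):
    R,t,f,cx,cy=C;p=R@np.array(X)+t;return np.array([cx+f*p[0]/p[2],cy+f*p[1]/p[2]])
E
python3 - <<'E'
import cv2,numpy as np
a=cv2.imread("pics/scene0.png");b=cv2.imread("pics/side0.png")
r=lambda i,x,y,w,h,s:cv2.resize(i[y:y+h,x:x+w],None,fx=s,fy=s,interpolation=cv2.INTER_CUBIC)
top=np.hstack([r(a,230,90,100,94,4),r(b,210,215,100,94,4)])   # 376 high... 
bot=np.hstack([r(a,170,165,50,28,8),r(b,300,178,50,28,8)])
bot=np.hstack([r(a,170,165,50,28,8),r(b,300,178,50,28,8)])
cv2.imwrite("pics/crop.png",np.vstack([top,bot]))
E
```

```text
(no output)
```

View pics/crop.png

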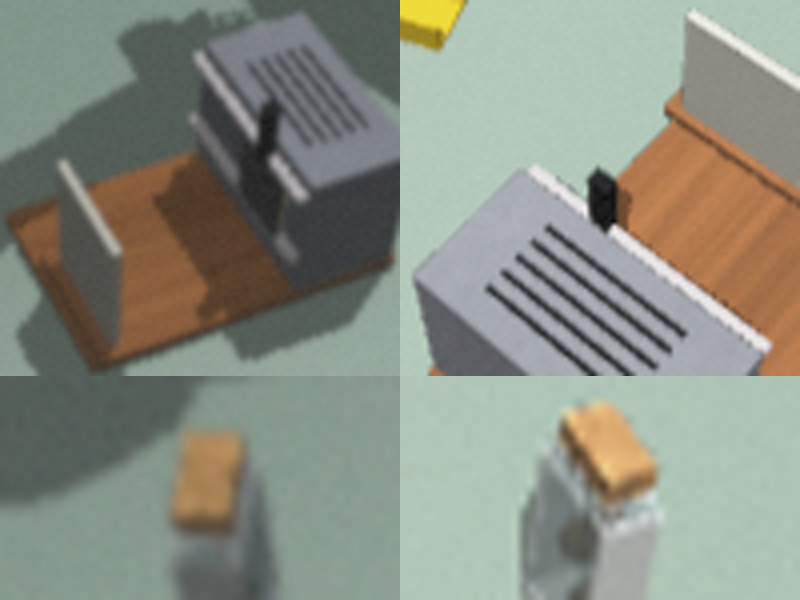

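```bash
cat > m.py <<'E'
from h import *
S=cam("scene");D=cam("side")
s=lambda u,v:(230+(u-2)/4,90+(v-2)/4)
d=lambda u,v:(210+(u-402)/4,215+(v-2)/4)
sj=lambda u,v:(170+(u-4)/8,165+(v-380)/8)
dj=lambda u,v:(300+(u-404)/8,178+(v-380)/8)
print("tab",plane(S,s(270,100),.165),plane(D,d(604,175),.165),tri(S,s(270,100),D,d(604,175)))
# known stand points: (stand xyz, cam, pixel)
pts=[((-.122,.165,.13),S,s(303,14)),((.052,.165,.13),S,s(400,158)),
((-.05,-.077,.128),S,s(62,161)),((.05,-.077,.128),S,s(119,254)),
((-.122,.165,.13),D,d(770,348+0)) if 0 else ((.052,.165,.13),D,d(415,277)),
((.05,-.077,.128),D,d(690,13))]
A=np.array([p[0][:2] for p in pts]);B=np.array([plane(c,q,p[2])[:2] for p,c,q in pts])
a=A-A.mean(0);b=B-B.mean(0)
th=np.arctan2((a[:,0]*b[:,1]-a[:,1]*b[:,0]).sum(),(a*b).sum())
R=np.array([[np.cos(th),-np.sin(th)],[np.sin(th),np.cos(th)]])
o=B.mean(0)-R@A.mean(0);print("stand",o,np.degrees(th),"\nres mm",((R@A.T).T+o-B)*1e3)
for T in (plane(S,s(270,100),.165),plane(D,d(604,175),.165)): print("tab in stand",R.T@(T[:2]-o))
q1=np.array([plane(S,sj(*p),.104)[:2] for p in[(188,432),(243,434),(235,518),(175,514)]])
q2=np.array([plane(D,dj(*p),.104)[:2] for p in[(562,421),(605,403),(657,468),(610,488)]])
for q in(q1,q2):
    e=np.roll(q,-1,0)-q;print("cork",q.mean(0),np.linalg.norm(e,axis=1)*1e3,np.degrees(np.arctan2(e[:,1],e[:,0]))%180)
E
python3 m.py
```

```text
tab [0.5163867  0.22062054 0.165     ] [0.52208943 0.21406909 0.165     ] (array([0.5203881 , 0.21653935, 0.17003072]), [np.float64(0.0005433460142656152), np.float64(0.0005433460142656199)])
stand [0.50359806 0.14806485] -17.543298266681184 
res mm [[-2.78154660e+00  1.41417580e-01]
 [ 4.40160605e+00  1.14698899e+01]
 [-2.08576273e+00 -1.58748166e+00]
 [-1.59830922e+00 -1.90114240e+00]
 [ 2.06661606e+00 -4.77386644e+00]
 [-2.60356059e-03 -3.34881699e+00]]
tab in stand [-0.00967637  0.07303592]
tab in stand [-0.00226409  0.06850813]
cork [ 0.46294936 -0.11208952] [19.06142997 36.38554769 20.48369786 35.57993156] [ 45.75697641 138.79662059  43.63558204 136.59629008]
cork [ 0.46082367 -0.10962408] [18.67463778 35.08588063 20.03835967 35.12519636] [ 51.45337532 137.43820887  51.21623442 135.20942725]
```

Cork edges come out at about 19–20 x 35–36 mm, which matches the given lid size. The jar is near (0.462, -0.111) with its long axis at about 137°. The stand is near (0.504, 0.148) with yaw about -17°. One box corner was cut off by the crop, so I'll refit without it after moving above the tab.

```bash
sed -i 's/^((-.05,-.077/((-.05,-.077/; s/((.052,.165,.13),S,s(400,158)),//' m.py; python3 m.py | sed -n 2,9p
python3 -m pendant '[[-10,-5,0,0,0,0.4,1],[-20,-11,0,0,0,0.8,1],[-30,-16,0,0,0,1.2,1],[-37.8,-20.8,0,0,0,1.43,1],[-37.8,-20.8,0,0,0,1.43,1],[-37.8,-20.8,0,0,0,1.43,1],[-37.8,-20.8,0,0,0,1.43,1],[-37.8,-20.8,0,0,0,1.43,1],[-37.8,-20.8,0,0,0,1.43,1],[-37.8,-20.8,0,0,0,1.43,1],[-37.8,-20.8,0,0,0,1.43,1]]'
python3 - <<'E'
from h import *
C=cam("wrist");cv2.imwrite("pics/w1.png",ctrl.get_image("wrist"));print(-C[0].T@C[1],C[0][2])
import pickle;pickle.dump(C,open("w1.pkl","wb"))
print(ctrl.observe()["eef_pos"],ctrl.observe()["tool_rot"])
E
```

```text
stand [0.50460137 0.15034602] -17.19254734005118 
res mm [[-2.96520833  2.01129946]
 [-0.72393318  0.26084414]
 [-0.05374147  0.53144778]
 [ 2.20091879 -1.88736456]
 [ 1.54196419 -0.91622682]]
tab in stand [-0.00951329  0.07061799]
tab in stand [-0.00212887  0.06604491]
t: 1.48
eef_pos: [0.5188, 0.2179, 0.2386]
tool_rot: [0.803, 0.595, -0.0, -0.0]
force: [-0.4, -0.8, -0.0]
grip_width: 0.0882
grasp_force: 0.0
[0.53741063 0.28031054 0.38437947] [-0.07437188 -0.24346004 -0.96705534]
[0.51889681 0.21769127 0.23867022] [ 8.03542164e-01  5.95247790e-01 -2.68823927e-05 -2.40549383e-04]
```

View pics/w1.png

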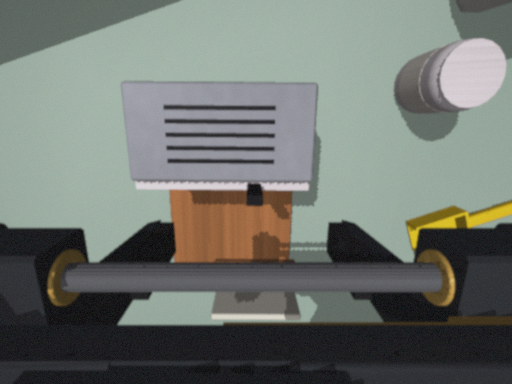

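The wrist view shows the box top with back corners at (123,83) and (317,83), the tab at about (255,194), and the tile's top edge at rows 315–319 between columns 213 and 300.

```bash
python3 - <<'E'
from h import *
import pickle;C=pickle.load(open("w1.pkl","rb"));im=cv2.imread("pics/w1.png")
g=cv2.cvtColor(im,cv2.COLOR_BGR2GRAY)
m=(g[175:225,235:275]<45).astype(np.uint8);ys,xs=np.nonzero(m);print("tab px",xs.min()+235,xs.max()+235,ys.min()+175,ys.max()+175)
pts=[((-.122,.165,.13),(317,83)),((.052,.165,.13),(123,83)),((.05,-.08,.128),(212,318)),((-.05,-.08,.128),(300,318))]
A=np.array([p[0][:2] for p in pts]);
# orient check: image left is stand -x or +x?
for name,f in(("a",1),("b",-1)):
    A2=A*[f,1]; 
    if f==-1:A2=A2+[-.07*1,0]*np.array([[1],[1],[0],[0]])
    B=np.array([plane(C,q,p[2])[:2] for p,q in pts])
    if f==-1: A2=np.array([(.052,.165),(-.122,.165),(-.05,-.08),(.05,-.08)])
    a=A2-A2.mean(0);b=B-B.mean(0);th=np.arctan2((a[:,0]*b[:,1]-a[:,1]*b[:,0]).sum(),(a*b).sum())
    R=np.array([[np.cos(th),-np.sin(th)],[np.sin(th),np.cos(th)]]);o=B.mean(0)-R@A2.mean(0)
    print(name,o,np.degrees(th));print((((R@A2.T).T+o-B)*1e3).round(1))
    T=plane(C,(255,199),.165);print("tab",T,R.T@(T[:2]-o))
print(np.linalg.norm(B[0]-B[1]),np.linalg.norm(B[2]-B[3]))
E
```

```text
tab px 247 262 185 204
a [0.50474319 0.15130865] -17.647626198987517
[[-163.3   51.9]
 [ 164.6  -50.2]
 [  93.6  -30.2]
 [ -94.9   28.5]]
tab [0.52212819 0.21823045 0.165     ] [-0.00372131  0.06904286]
b [0.50502307 0.15133268] -17.297445298790574
[[ 1.9 -0.2]
 [-2.1  2.2]
 [-1.  -0.3]
 [ 1.2 -1.7]]
tab [0.52212819 0.21823045 0.165     ] [-0.00355934  0.06895815]
0.16948976395007978 0.09751601186850682
```

Case b fits to within 2 mm: stand at (0.505, 0.151), yaw -17.3°, shutter at about 4 mm, and tool +y pointing along stand +x. Next I lower onto the tab and pinch it.

```bash
python3 -m pendant '[[0.1,0.3,5,0,0,0,1],[0.1,0.3,9,0,0,0,1],[0.1,0.3,9.7,0,0,0,1],[0.1,0.3,9.7,0,0,0,1],[0.1,0.3,9.7,0,0,0,-1],[0.1,0.3,9.7,0,0,0,-1],[0.1,0.3,9.7,0,0,0,-1],[0.1,0.3,9.7,0,0,0,-1],[0.1,0.3,9.7,0,0,0,-1],[0.1,0.3,9.7,0,0,0,-1],[0.1,0.3,9.7,0,0,0,-1],[0.1,0.3,9.7,0,0,0,-1]]' 20
python3 -m pendant '[[0,-1.5,0,0,0,0,-1],[0,-3,0,0,0,0,-1],[0,-4.5,0,0,0,0,-1],[0,-6,0,0,0,0,-1],[0,-7,0,0,0,0,-1],[0,-7,0,0,0,0,-1]]' 20
```

```text
t: 3.02
eef_pos: [0.5223, 0.2171, 0.1417]
tool_rot: [0.804, 0.594, -0.0, -0.0]
force: [-0.4, -0.5, 0.4]
grip_width: 0.0139
grasp_force: 20.0
t: 3.78
eef_pos: [0.4539, 0.2384, 0.1417]
tool_rot: [0.804, 0.595, -0.001, -0.001]
force: [-0.8, 1.8, -1.9]
grip_width: 0.0137
grasp_force: 20.0
```

The grip width of 13.9 mm matches the 14 mm tab. I'll keep going in small steps until the stop.

```bash
python3 -m pendant '[[0,-0.3,0,0,0,0,-1],[0,-0.6,0,0,0,0,-1],[0,-0.6,0,0,0,0,-1]]' 20; python3 -m pendant '[[0,-0.3,0,0,0,0,-1],[0,-0.6,0,0,0,0,-1],[0,-0.6,0,0,0,0,-1]]' 20
```

```text
t: 4.15
eef_pos: [0.45, 0.2396, 0.1417]
tool_rot: [0.804, 0.594, 0.0, -0.0]
force: [2.2, 1.7, -4.9]
grip_width: 0.0138
grasp_force: 20.0
t: 4.53
eef_pos: [0.4482, 0.2401, 0.1418]
tool_rot: [0.805, 0.593, 0.003, 0.002]
force: [10.4, -0.3, -10.2]
grip_width: 0.0139
grasp_force: 20.0
```

The force rises at a travel of about 78 mm, so with the 2–4 mm start offset the shutter is at its stop. Now I release, rise and go above the jar.

```bash
python3 -m pendant '[[0,0,0,0,0,0,0],[0,0,0,0,0,0,0],[0,0,0,0,0,0,0],[0,0,-5,0,0,0,0.5],[0,0,-10,0,0,0,1],[-5,2,-10,0,0,0,1],[-10,4,-10,0,0,0.1,1],[-15,6,-10,0,0,0.2,1],[-21,8,-10,0,0,0.3,1],[-27,10,-10,0,0,0.4,1],[-33.2,11.9,-10,0,0,0.45,1],[-33.2,11.9,-10,0,0,0.45,1],[-33.2,11.9,-10,0,0,0.45,1],[-33.2,11.9,-10,0,0,0.45,1]]'
python3 - <<'E'
from h import *
C=cam("wrist");cv2.imwrite("pics/w2.png",ctrl.get_image("wrist"))
S=ctrl.get_image("scene");cv2.imwrite("pics/s2.png",S)
import pickle;pickle.dump(C,open("w2.pkl","wb"))
s=ctrl.observe();print(s["t"],s["eef_pos"],s["tool_rot"])
w=cv2.imread("pics/w2.png");a=cv2.resize(S[90:184,230:330],None,fx=2.5,fy=2.5)
p=np.zeros((384,250,3),np.uint8);p[:a.shape[0]]=a
cv2.imwrite("pics/w2v.png",np.hstack([w,p]))
E
```

```text
t: 6.28
eef_pos: [0.4604, -0.109, 0.2415]
tool_rot: [0.916, 0.402, 0.0, -0.001]
force: [-0.5, -0.1, -0.6]
grip_width: 0.088
grasp_force: 0.0
6.375 [ 0.46053708 -0.10926755  0.24161675] [ 9.15835841e-01  4.01552553e-01  3.66224489e-05 -5.08067719e-04]
```

View pics/w2v.png

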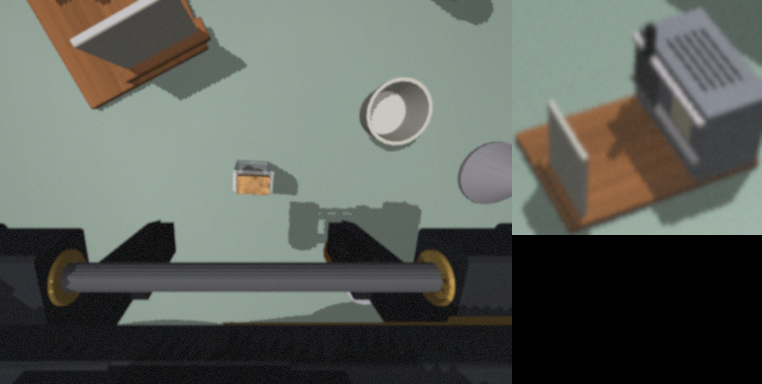

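The inset shows the window uncovered and the tab at the far end. In the wrist view the jar's cork is at about (253,185), nearly square to the tool. I'll measure it precisely.

```bash
python3 - <<'E'
from h import *
import pickle;C=pickle.load(open("w2.pkl","rb"));im=cv2.imread("pics/w2.png")
hsv=cv2.cvtColor(im,cv2.COLOR_BGR2HSV);m=cv2.inRange(hsv,(8,90,90),(25,255,255));m[:160]=0;m[210:]=0
m[:,:220]=0;m[:,290:]=0
ys,xs=np.nonzero(m);print(xs.min(),xs.max(),ys.min(),ys.max(),len(xs))
P=np.array([plane(C,(x,y),.104)[:2] for x,y in zip(xs,ys)])
r=cv2.minAreaRect((P*1e3).astype(np.float32));b=cv2.boxPoints(r);print(r,P.mean(0))
e=np.roll(b,-1,0)-b;print(np.linalg.norm(e,axis=1),np.degrees(np.arctan2(e[:,1],e[:,0]))%180)
c=np.cov((P-P.mean(0)).T);w,v=np.linalg.eigh(c);print("pca axis",np.degrees(np.arctan2(v[1,1],v[0,1]))%180)
# glass frosted corners: top outline columns
s=ctrl.observe();q=s["tool_rot"];n=q[:3]
y=2*n[1]*n[:2]-[0,1];x=2*n[0]*n[:2]-[1,0];print("tool x",x,"y",y,np.degrees(np.arctan2(y[1],y[0])))
d=np.array(r[0])/1e3-s["eef_pos"][:2];print("shift cm",d@x*100,d@y*100)
E
```

```text
237 269 175 194 599
((460.920166015625, -110.9214096069336), (20.314306259155273, 34.269386291503906), 44.97525405883789) [ 0.46084819 -0.11071819]
[34.269367 20.31432  34.269367 20.31432 ] [134.97522   44.975212 134.97522   44.97522 ]
pca axis 135.24386645732287
tool x [0.67751058 0.73551244] y [ 0.73551244 -0.67751109] -42.64946039368768
shift cm -0.0956892275449592 0.14022753214544448
```

```bash
python3 - <<'E'
from h import *
p=plane(cam("scene"),(141,221),.095)[:2];d=p-[.461,-.111];print(p,d@[.71,.704],d@[.71,-.704])
E
```

```text
[ 0.47912223 -0.29760311] -0.11850180324743377 0.14423537144441548
```

```bash
python3 -m pendant '[[-0.1,0.14,5,0,0,0.035,1],[-0.1,0.14,10,0,0,0.035,1],[-0.1,0.14,14,0,0,0.035,1],[-0.1,0.14,17,0,0,0.035,1],[-0.1,0.14,19.4,0,0,0.035,1],[-0.1,0.14,19.4,0,0,0.035,1],[-0.1,0.14,19.4,0,0,0.035,1]]'
python3 -m pendant '[[0,0,0,0,0,0,0.4],[0,0,0,0,0,0,0.2],[0,0,0,0,0,0,-0.2],[0,0,0,0,0,0,-1],[0,0,0,0,0,0,-1],[0,0,0,0,0,0,-1],[0,0,0,0,0,0,-1]]' 15
```

```text
t: 7.25
eef_pos: [0.4612, -0.1124, 0.0484]
tool_rot: [0.923, 0.384, 0.0, 0.0]
force: [0.9, 0.3, 0.1]
grip_width: 0.0881
grasp_force: 0.0
t: 8.12
eef_pos: [0.4607, -0.1128, 0.0478]
tool_rot: [0.923, 0.384, 0.0, -0.0]
force: [-0.8, 0.6, 3.0]
grip_width: 0.0459
grasp_force: 15.0
```

The grip width is 45.9 mm, matching the 46 mm between the frosted ends. Next I lift and carry the jar over the gap.

```bash
python3 -m pendant '[[0,0,-1,0,0,0,-1],[0,0,-4,0,0,0,-1],[0,0,-8,0,0,0,-1],[0,0,-12,0,0,0,-1],[0,0,-15.5,0,0,0,-1],[2,-1.4,-15.5,0,0,-0.05,-1],[5,-3.5,-15.5,0,0,-0.1,-1],[9,-6.4,-15.5,0,0,-0.2,-1],[13,-9.2,-15.5,0,0,-0.3,-1],[17,-12,-15.5,0,0,-0.4,-1],[20,-14.2,-15.5,0,0,-0.46,-1],[21.8,-15.4,-15.5,0,0,-0.48,-1],[21.8,-15.4,-15.5,0,0,-0.48,-1],[21.8,-15.4,-15.5,0,0,-0.48,-1],[21.8,-15.4,-15.5,0,0,-0.48,-1]]' 15
python3 - <<'E'
from h import *
C=cam("wrist");w=ctrl.get_image("wrist");cv2.imwrite("pics/w3.png",w)
s=ctrl.observe();print(s["t"],s["eef_pos"],s["tool_rot"],s["grip_width"])
import pickle;pickle.dump((C,s["eef_pos"],s["tool_rot"]),open("w3.pkl","wb"))
E
```

```text
t: 10.0
eef_pos: [0.5052, 0.1481, 0.2028]
tool_rot: [0.807, 0.591, -0.0, 0.0]
force: [-0.6, -0.4, -2.5]
grip_width: 0.0462
grasp_force: 15.0
10.05 [0.50531373 0.14846687 0.20282109] [ 8.06569350e-01  5.91139337e-01 -3.23012416e-04  2.53109065e-04] 0.04587552657095448
```

View pics/w3.png

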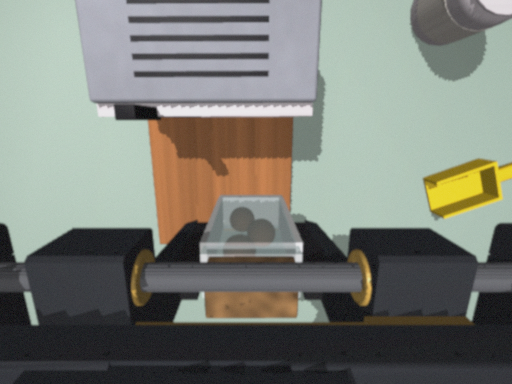

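The jar hangs square between the fingers. Its underside front edge is at about row 197 (columns 222–285), the glass top edge at about row 250, and the tab at about (135,112). I'll check the offsets.

```bash
python3 - <<'E'
from h import *
import pickle;C,e,q=pickle.load(open("w3.pkl","rb"));n=q[:3]
x=2*n[0]*n[:2]-[1,0];y=2*n[1]*n[:2]-[0,1];print("tool y yaw",np.degrees(np.arctan2(y[1],y[0])))
for nm,p,z in[("under",(222,197),e[2]-.0478),("under",(285,197),e[2]-.0478),("top",(203,250),e[2]+.0422),("top",(301,250),e[2]+.0422)]:
    d=plane(C,p,z)[:2]-e[:2];print(nm,d@x*1e3,d@y*1e3)
o=np.array([.505,.1513]);t=np.radians(-17.3);R=np.array([[np.cos(t),-np.sin(t)],[np.sin(t),np.cos(t)]])
for nm,p,z in[("tab",(131,111),.165),("boxfrontR",(318,98),.13),("boxfrontL",(92,101),.13),("railR",(312,113),.128),("railL",(98,113),.128),("boardR",(293,118),.012)]:
    P=plane(C,p,z)[:2];print(nm,P,(R.T@(P-o)*1e3))
print("tcp in stand",R.T@(e[:2]-o)*1e3)
E
```

```text
tool y yaw -17.5242005753985
under 9.958844498457418 -21.570732496238715
under 9.909653468210283 24.930861868521077
top 12.64564373443571 -20.232769018173272
top 12.599493244333333 20.557002394191507
tab [0.45255728 0.23914498] [-76.19314298  68.27579752]
boxfrontR [0.57818576 0.21038903] [52.30330661 78.17949553]
boxfrontL [0.41348136 0.26029375] [-119.79041272   76.84761851]
railR [0.5715558  0.20104751] [48.75121057 67.28899448]
railL [0.41297092 0.25128943] [-117.60009988   68.0988569 ]
boardR [0.57326824 0.19733411] [51.49044754 64.25281999]
tcp in stand [ 1.14204073 -2.61166145]
```

The jar is within about 2 mm of the tool centre, and the tab sits at about x = -80 mm once its sideways lean is allowed for. Now I centre and lower.

```bash
python3 -m pendant '[[0.28,-0.1,1,0,0,0,-1],[0.28,-0.1,3,0,0,0,-1],[0.28,-0.1,5,0,0,0,-1],[0.28,-0.1,7,0,0,0,-1],[0.28,-0.1,9,0,0,0,-1],[0.28,-0.1,10.5,0,0,0,-1],[0.28,-0.1,11.5,0,0,0,-1],[0.28,-0.1,11.5,0,0,0,-1],[0.28,-0.1,11.5,0,0,0,-1],[0.28,-0.1,11.5,0,0,0,-1]]' 15
python3 - <<'E'
from h import *
w=ctrl.get_image("wrist");a=ctrl.get_image("scene");b=ctrl.get_image("side")
s=ctrl.observe();print(s["t"],s["eef_pos"],s["tool_rot"],s["grip_width"],s["force"])
cv2.imwrite("pics/s4.png",a);cv2.imwrite("pics/d4.png",b);cv2.imwrite("pics/w4.png",w)
r=lambda i,x,y,s:cv2.resize(i[y:y+100,x:x+130],None,fx=s,fy=s,interpolation=cv2.INTER_CUBIC)
bot=np.hstack([r(a,220,85,3),r(b,200,210,3)])
cv2.imwrite("pics/v4.png",np.vstack([bot,cv2.resize(w,(780,585))[285:,:]]))
t=np.radians(-17.3);R=np.array([[np.cos(t),-np.sin(t)],[np.sin(t),np.cos(t)]]);print(R.T@(s["eef_pos"][:2]-np.array([.505,.1513]))*1e3)
E
```

```text
t: 11.3
eef_pos: [0.5057, 0.1534, 0.0883]
tool_rot: [0.806, 0.592, 0.001, 0.0]
force: [0.3, 0.2, -1.2]
grip_width: 0.0456
grasp_force: 15.0
11.45 [0.50549523 0.15332216 0.0881059 ] [8.05718846e-01 5.92298041e-01 4.04330925e-04 8.98883304e-05] 0.04595681409807426 [ 0.4398009   0.3350389  -2.05755168]
[-0.12851483  2.0779509 ]
```

View pics/v4.png

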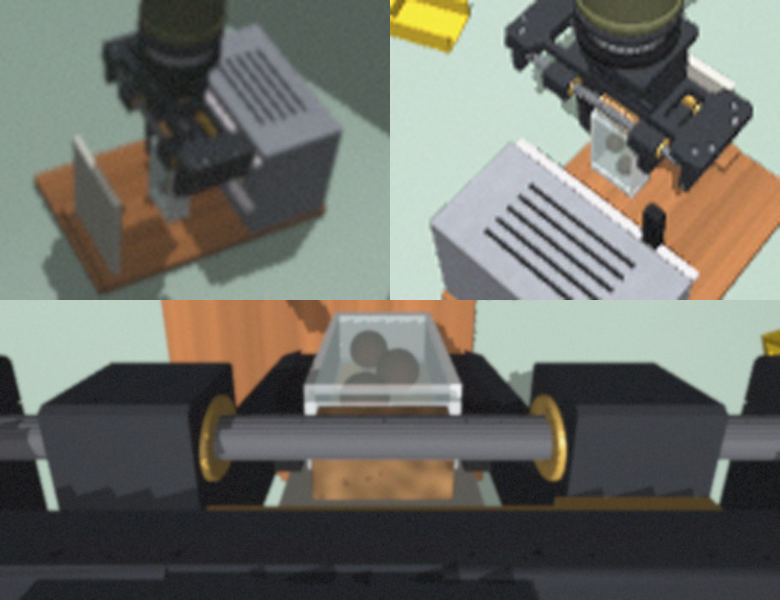

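The jar hangs upright and square in the middle of the gap, clear of the tile and lamp, with the tab at the far end. One small trim of 1 mm, then I check the shutter travel from the tab's two positions in the side view.

```bash
python3 -m pendant '[[-0.1,0,0,0,0,0,-1],[-0.1,0,0,0,0,0,-1],[-0.1,0,0,0,0,0,-1],[-0.1,0,0,0,0,0,-1],[-0.1,0,0,0,0,0,-1]]' 15
python3 - <<'E'
from h import *
D=cam("side");P=[]
for f,(x,y) in(("side0",(260,264)),("d4",(288,285))):
    g=cv2.cvtColor(cv2.imread(f"pics/{f}.png"),cv2.COLOR_BGR2GRAY)[y-16:y+10,x-8:x+9]
    n,l,st,c=cv2.connectedComponentsWithStats((g<50).astype(np.uint8));k=1+st[1:,4].argmax();print(st[k],c[k])
    P.append(plane(D,(c[k][0]+x-8,c[k][1]+y-16),.15)[:2])
d=P[1]-P[0];print(P,np.linalg.norm(d),np.degrees(np.arctan2(d[1],d[0])))
E
```

```text
t: 12.08
eef_pos: [0.505, 0.1523, 0.0877]
tool_rot: [0.806, 0.592, 0.0, -0.0]
force: [0.0, 0.0, -1.8]
grip_width: 0.0461
grasp_force: 15.0
[ 6 10  6 14 71] [ 8.42253521 16.73239437]
[ 5 10  7 14 68] [ 7.63235294 16.52941176]
[array([0.51946565, 0.22097855]), array([0.4466353 , 0.24426551])] 0.0764626903934707 162.26871086094118
```

```bash
python3 -c "
from rig import ctrl
print(ctrl.hand_in())"
```

```text
the job is handed in; nothing more can be done
None
```

I handed the job in with the shutter slid to its stop and the jar gripped by its frosted ends, held upright mid-gap at window height and square to the light, to within about 2 mm by my measurements; the grader returned no result.

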